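Shut the blue air valve with the square key

TASK

Shut off the blue air valve: take the square key from its stand, push it fully home in the blue valve's recessed socket (the yellow band on the shank comes down to the top of the valve), and turn it clockwise as far as it goes, until the spindle's white pointer is at the red mark. Then pull the key out and stand it back, all the way down, in its stand. Leave the yellow valve as it is set and do not disturb the paint can, the screwdriver or the tape measure.

Things in the scene. Friction and masses are not known exactly. Their poses are not given: they have to be found in the camera images.
- key_handle (a point): Loose square key, upright, 104 mm tall, about 140 g. Point: centre of its red handle, a flat paddle 46 mm (key x) by 14 mm (key y) by 42 mm tall; grip it across the 14 mm. z is up. The underside of its steel flange (disc 34 mm across, 5 mm thick) is 33 mm below this point; the shank runs on down to the tip, 83 mm below this point.
- key_tip (a point): End of the key's steel shank, on its axis, 83 mm below the handle's centre; same axes. The shank is 12 mm square with faces square to key x and y; its last 5 mm taper to 8 mm square. A yellow band round it has its lower edge 36 mm above the tip.
- stand_mouth (a point): Plywood key stand, fixed, 64 x 64 mm, 56 mm high. Point: centre of its top, in the mouth of an upright through hole 18 mm square, in which the key can turn freely. The key stands in it any way round, its flange resting on the stand's top, its tip then 50 mm below this point.
- blue_valve: Blue stop valve: a fixed blue block 80 x 80 mm, 60 mm high, pipe stubs on its x sides (to 88 mm from the centre). Origin: centre of its underside. In its top a round well 40 mm across, and in the well a brass spindle 26 mm square, its top 14 mm below the block's top. White mark (open) on the top at +x, red mark (shut) at -y.
- blue_socket (a point): Blue spindle's socket: square, 14 mm wide, 22 mm deep, flat blind floor. Point: centre of its mouth, at the spindle's top. z up; x along the spindle's white pointer; socket faces square to x and y, which turn with the spindle. The key fits four ways, with about 0.18 rad of free play each way. Home, its tip is 22 mm below this point and its flange 14 mm clear of the block.
- blue_spindle (a joint): Turn of the blue valve's spindle in rad, growing clockwise seen from above. 0: pointer at the white mark (open). pi/2: hard stop, pointer at the red mark (shut). It starts part open, stays where it is left, and takes about 0.1 N m to turn.
- yellow_socket (a point): Yellow stop valve, same in every way but its yellow block; leave it alone. Point and axes as for the blue one.
- yellow_pointer (a point): Point on the yellow valve's spindle, 15 mm from its axis along its white pointer.
- can_middle (a point): Middle of a loose paint can, 96 mm across, 115 mm tall, standing upright.
- driver_middle (a point): Middle of a loose screwdriver with an orange handle, 200 mm long, 26 mm thick, lying on the bench along this point's x.
- tape_middle (a point): Middle of a loose yellow tape measure, 66 (x) by 40 (y) by 62 mm tall.
Mind the look-alikes: they are no part of the job. Several things look just like the part that bears stand_mouth: the one meant starts farthest to the robot's left. What is shaped like the part that bears key_handle but green is not meant.

How it is judged:
By the outcome, as a careful person would: the job done as asked, in the order asked, and still so for the second after the job is handed in, with the robot touching nothing.
It also fails if it takes over 61 s, if anything falls off the work surface, if the arm or the gripper's body presses on something with over 40 N, if the wrist force passes 120 N, or if a joint passes its speed limit or range.

ROBOT

A 6-joint arm with a two-finger parallel gripper is mounted at the origin on the work surface. World frame = base frame: x ahead of the robot, y to its left, z up, the work surface at z = 0. Lengths are in m, angles in rad, forces in N, time in s.
With the tool pointing down it reaches from about 0.4 to 0.825 m from the base axis. Payload 7 kg.
Tool frame: the origin (TCP) lies at the very end of the fingers, on their centre line; the grasp point (between the pads) lies 19 mm behind it (arm.pinch_z is the z of the grasp point in the tool frame, in m); z points along the fingers, y is the direction in which the jaws open and shut (so a half turn about z gives the same grasp; the last joint's range is limited). The gripper opens to 88 mm and grips with 3 to 60 N. Pads are 19 mm wide; open, the fingers measure 130 mm over their backs; the gripper's body (78 mm by 193 mm) begins 47 mm behind the grasp point.
Start: joints at [-0.969, 0.359, 0.012, 0, -1.224, -0.288], TCP at [0.208, -0.642, 0.227] pointing down, gripper open.
Joint ranges: [-3.07, 3.07], [-1.43, 2.12], [-1.02, 1.25], [-3.03, 1.67], [-3.05, -0], [-3.03, 3.03]. Speed limits (rad/s): [2.39, 2.39, 3.01, 3.14, 3.14, 3.14].

INTERFACE

Orientations are given as [roll, pitch, yaw] about the fixed x, y, z axes, in that order (R = Rz(yaw) Ry(pitch) Rx(roll)).
In Python, from station import arm gives the robot as it stands.
- The arm moves only by the tool drive_tool, never from a script. Its argument "targets" is a list of rows, each a list of 6 numbers: the shift along the world's x, y, z in units of 0.04 m (1.0 is 0.04 m), then the turn, a rotation vector about the world's x, y, z in units of 6 degrees (1.0 is 6 degrees). In form: [[x, y, z, wx, wy, wz], ...]. A call has 1 to 5 rows; each row shifts and turns the commanded pose from where the row before left it; what a row does not reach is not made up. A row lasts 1/8 s, in which the tool goes at most 62.5 mm and 10.7 degrees, less where a joint would pass 70% of its speed; a pose out of reach is approached as far as the arm can. A call with a number of a shift or a turn outside -1 to 1 is refused whole. A call with a gripper value outside its range is refused whole. "claw" is the opening, from 0 (shut) to 1 (fully open), set as the call begins (left out, the last holds). The fingers move at their own pace and stop on an object; "newtons" is the grip in N (left out, the last holds). Time passes only in rows, so rows that do not move let the fingers close. It gives the time, the measured TCP pose, the force and the opening at its end, in the units of the state.
- arm.get_state(): the state, without advancing time (a new reading comes with each control period).
- arm.grab_frame(name): name is "scene" or "top"; returns (picture, depth): 400x640x3 uint8, red, green, blue; 400x640 float32, m along the optical axis (not along the pixel's ray), 0 where there is no reading.
- arm.get_calibration(name): a dict with "mtx" (3x3 intrinsics, pixels), "dist_coeffs" ([k1, k2, p1, p2, k3] as OpenCV has them; the pictures are not rectified), "origin" and "rotation" of the camera in the world. Camera axes: x right, y up, looking along -z (the intrinsics and any distortion apply to the point x, -y, -z); pixel columns grow to the right and rows downward; lengths in m; the calibration is good to about 2 mm. A picture is of the moment at which its call begins. get_calibration takes no time and is no camera call.
- arm.job_done(): hands the job in, once; it reports no verdict.
Trained networks look in the newest picture that a camera, given by its name, has taken for a name from the list of things; names that differ only in an ending like _2 or _b are one class to them, and where a whole thing is asked for, a point or a joint stands for the part that bears it (a point fixed in the world has none). Each returns a list of dicts, best first, with "score" (0 to 1); they miss things now and then, are a little off and sometimes report something else, mostly with a low value. They report only what shows in the picture. A call takes as long as a camera call. They do not tell look-alikes from the thing itself.
- arm.search_frame(target, camera): "point" ([x, y, z] in m, in the coordinates of the camera as it stood for that picture, good to about 4 mm: the middle of the surface that is visible of it).
- arm.cut_out(target, camera): "pixels" (400x640 bool, what is visible of it).
- arm.landmark_of(target, camera): "point" ([x, y, z] in m, in the coordinates of the camera as it stood for that picture, good to about 4 mm: a listed point, or the origin of a listed thing).
The state is a dict: "t": time; "q": joint angles; "qd": joint speeds; "joint_efforts": joint torques, N m; "eef_pos": TCP position; "ee_rot": TCP orientation; "force": force on the tool from outside, world axes, zero at the start; "moment": the same for the moment, N m; "width": finger opening in m.
Only numpy, scipy, OpenCV 4.12 (cv2) and the standard library are available. Lean on these libraries where they do the work, as an engineer would, in place of code of your own. Each camera call takes 0.05 s, during which the arm holds its last target. There are 200 camera calls.

## Working session

There is one attempt and no reset: what is moved stays moved. The work goes in short steps, Python scripts to look and compute and a tool call to move; the robot and the scene stay as the last step left them, time stands still between calls to the robot, and variables do not carry over. Pictures are saved under pics/ and viewed, about 8 in all and at most 12, crops included, and the job is handed in when it is done.

Besides the shell and the picture viewer there is one more tool, called after "Call:" as name(argument=value, ...) on one line, values as JSON. drive_tool: Moves the arm, as the interface text tells. Shifts and turns lie within -1 to 1; 1 stands for 0.04 m of shift or 6 degrees of turn. Its arguments: {"type":"object","properties":{"targets":{"type":"array"},"claw":{"type":"number"},"newtons":{"type":"number"}},"required":["targets"]}

```bash
ls; mkdir -p pics; cat > h.py <<'E'
import numpy as np, cv2
from station import arm
def w(cam,p):
    c=arm.get_calibration(cam); return np.array(c["origin"])+np.array(c["rotation"])@np.array(p)
def pix(cam,P):
    c=arm.get_calibration(cam); p=np.array(c["rotation"]).T@(np.array(P)-np.array(c["origin"]))
    return cv2.projectPoints(np.array([[p[0],-p[1],-p[2]]]),np.zeros(3),np.zeros(3),np.array(c["mtx"]),np.array(c["dist_coeffs"]))[0].ravel()
def unproj(cam,uv,depth=None,z=None):
    c=arm.get_calibration(cam); u=cv2.undistortPoints(np.array([[uv]],float),np.array(c["mtx"]),np.array(c["dist_coeffs"])).ravel()
    R=np.array(c["rotation"]);o=np.array(c["origin"]);d=R@np.array([u[0],-u[1],-1])
    return o+d*(depth if depth is not None else (z-o[2])/d[2])
def save(n,img,s=1):
    if s!=1: img=cv2.resize(img,None,fx=s,fy=s,interpolation=cv2.INTER_CUBIC)
    cv2.imwrite("pics/"+n+".png",img[:,:,::-1])
E
python3 - <<'E'
from h import *
print(arm.get_state())
for cam in("scene","top"):
    im,d=arm.grab_frame(cam);save(cam+"0",im); np.savez(cam+"0.npz",im=im,d=d)
    c=arm.get_calibration(cam);print(cam,c)
    for t in["key_handle","key_tip","stand_mouth","blue_valve","blue_socket","yellow_socket","yellow_pointer","can_middle","driver_middle","tape_middle"]:
        for r in arm.landmark_of(t,cam):
            P=w(cam,r["point"]);print(t,round(r["score"],2),P.round(4),pix(cam,P).round())
E
```

```text
pics
{'t': 0.0, 'q': array([-9.68936607e-01,  3.59368353e-01,  1.10344555e-02, -3.59661607e-04,
       -1.22407466e+00, -2.88099455e-01]), 'qd': array([-0.00112885, -0.00143102,  0.00310012, -0.000353  ,  0.00120261,
        0.00086639]), 'joint_efforts': array([ 1.29330406e-04, -5.82717454e+01,  2.93064559e+01,  6.99774563e+00,
        6.90743953e-03, -1.82547210e-04]), 'eef_pos': array([ 0.20815224, -0.64158221,  0.22562233]), 'ee_rot': array([ 3.13995079e+00, -1.33962778e-04, -2.82795477e+00]), 'force': array([ 0.58108338, -0.45570565, -0.07499213]), 'moment': array([-0.01369917, -0.03780925,  0.01644159]), 'width': 0.08783455532054746}
scene {'mtx': array([[427.0026693 ,   0.        , 316.10262285],
       [  0.        , 427.0026693 , 195.32511905],
       [  0.        ,   0.        ,   1.        ]]), 'dist_coeffs': array([0.01000376, 0.        , 0.        , 0.        , 0.        ]), 'origin': array([ 0.89895368, -0.23897024,  0.82713566]), 'rotation': array([0.51749515, 0.00098376, 0.97965535])}Traceback (most recent call last):
  File "<stdin>", line 8, in <module>
  File "h.py", line 7, in pix
    return cv2.projectPoints(np.array([[p[0],-p[1],-p[2]]]),np.zeros(3),np.zeros(3),np.array(c["mtx"]),np.array(c["dist_coeffs"]))[0].ravel()
                                        ~^^^
IndexError: invalid index to scalar variable.
```

```bash
python3 -c "
import cv2,numpy as np
a=cv2.imread('pics/scene0.png');b=cv2.imread('pics/top0.png')
cv2.imwrite('pics/both0.png',cv2.resize(np.vstack([a,b]),None,fx=.75,fy=.75))"
```

```text
[ WARN:0@0.019] global loadsave.cpp:275 findDecoder imread_('pics/top0.png'): can't open/read file: check file path/integrity
Traceback (most recent call last):
ValueError: all the input arrays must have same number of dimensions, but the array at index 0 has 3 dimension(s) and the array at index 1 has 2 dimension(s)
```

The camera rotation is given as roll/pitch/yaw, so I'll convert it in the helpers.

```bash
sed -i 's/np.array(c\["rotation"\])/RR(c)/g' h.py; cat >> h.py <<'E'
from scipy.spatial.transform import Rotation
def RR(c): return Rotation.from_euler("xyz",c["rotation"]).as_matrix()
E
python3 - <<'E'
from h import *
for cam in("scene","top"):
    im,d=arm.grab_frame(cam);save(cam+"0",im); np.savez(cam+"0.npz",im=im,d=d)
    c=arm.get_calibration(cam);print(cam,c["origin"],c["rotation"],c["mtx"][0,0],c["dist_coeffs"])
    for t in["key_handle","key_tip","stand_mouth","blue_valve","blue_socket","yellow_socket","yellow_pointer","can_middle","driver_middle","tape_middle"]:
        for r in arm.landmark_of(t,cam):
            P=w(cam,r["point"]);print(t,round(r["score"],2),P.round(4),pix(cam,P).round())
a=cv2.imread('pics/scene0.png');b=cv2.imread('pics/top0.png')
cv2.imwrite('pics/both0.png',cv2.resize(np.vstack([a,b]),None,fx=.75,fy=.75))
E
```

```text
scene [ 0.89895368 -0.23897024  0.82713566] [0.51749515 0.00098376 0.97965535] 427.0026692955984 [0.01000376 0.         0.         0.         0.        ]
key_handle 0.79 [ 0.4527 -0.1025  0.0813] [250. 186.]
key_handle 0.72 [ 4.735e-01 -2.000e-04  8.880e-02] [298. 168.]
key_handle 0.7 [ 0.5778 -0.2565  0.0486] [214. 281.]
key_tip 0.9 [ 0.4513 -0.1023 -0.0011] [255. 205.]
stand_mouth 0.87 [ 0.2749 -0.2039  0.0522] [171. 157.]
stand_mouth 0.75 [ 0.56   -0.1101  0.0565] [275. 233.]
stand_mouth 0.74 [0.48   0.0041 0.0565] [302. 177.]
blue_valve 0.56 [0.5878 0.1965 0.0029] [400. 183.]
blue_valve 0.51 [ 0.5757 -0.257   0.0474] [213. 281.]
blue_socket 0.54 [0.587  0.199  0.0472] [404. 172.]
yellow_socket 0.65 [ 0.5695 -0.2407  0.0493] [219. 273.]
yellow_pointer 0.59 [ 0.576  -0.2557  0.0462] [214. 281.]
yellow_pointer 0.53 [0.5843 0.2003 0.0473] [404. 170.]
driver_middle 0.74 [ 0.3672 -0.2595  0.011 ] [171. 209.]
tape_middle 0.95 [0.3696 0.2381 0.0352] [358. 104.]
top [0.426473   0.02582657 0.85134111] [ 0.16475767 -0.01094109 -1.57062872] 363.8762743445266 [-0.00268973  0.          0.          0.          0.        ]
key_handle 0.67 [0.4731 0.0078 0.0876] [320. 239.]
key_handle 0.56 [ 0.4498 -0.1052  0.0799] [374. 251.]
key_handle 0.35 [0.5849 0.2013 0.0471] [234. 190.]
stand_mouth 0.9 [ 0.2811 -0.2063  0.054 ] [422. 332.]
stand_mouth 0.79 [0.4804 0.0038 0.0478] [322. 237.]
stand_mouth 0.61 [ 0.5625 -0.1069  0.0514] [371. 200.]
blue_valve 0.83 [ 0.588  0.195 -0.003] [241. 193.]
blue_socket 0.59 [0.586  0.1994 0.0463] [235. 190.]
yellow_socket 0.6 [ 0.5734 -0.2435  0.045 ] [431. 196.]
yellow_pointer 0.59 [ 0.5751 -0.2525  0.0465] [435. 195.]
can_middle 0.69 [ 0.7859 -0.0653  0.0592] [352. 104.]
driver_middle 0.83 [ 0.3674 -0.2613  0.0109] [439. 288.]
tape_middle 0.83 [0.3724 0.2408 0.0305] [214. 287.]
tape_middle 0.25 [ 0.5855  0.1962 -0.0028] [240. 194.]
```

View pics/both0.png

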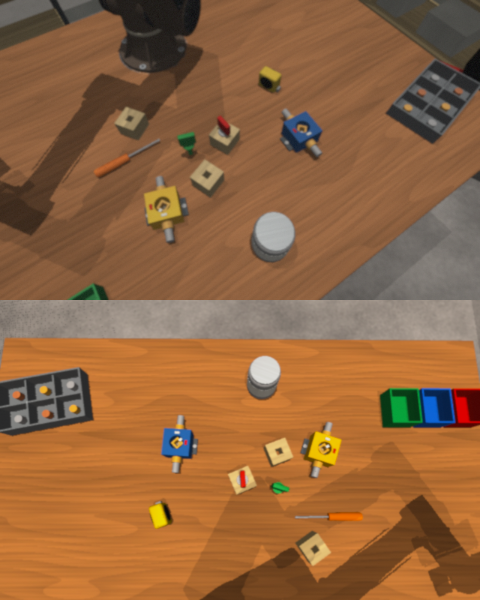

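Three stands look alike: scene (171,157), (275,233) and (302,177). The one meant is at scene (302,177) / top (322,237), with y≈0.00 the farthest left, and it holds the red key. The green key at scene (250,186) is the decoy. Next I'll check this with an enlarged crop and take precise measurements.

```bash
python3 - <<'E'
from h import *
T={c:np.load(c+"0.npz") for c in("scene","top")}
def crop(c,u,v,r=32): return cv2.resize(T[c]["im"][v-r:v+r,u-r:u+r],(380,290),interpolation=cv2.INTER_CUBIC)
save("crop1",np.vstack([np.hstack([crop("scene",302,172),crop("scene",402,172)]),np.hstack([crop("top",322,237),crop("top",236,190)])]))
for c in T:
    im,d=T[c]["im"],T[c]["d"]
    h=cv2.cvtColor(im,cv2.COLOR_RGB2HSV)
    v,u=np.mgrid[:400,:640]
    red=((h[...,0]<8)|(h[...,0]>172))&(h[...,1]>150)&(h[...,2]>70)&(d>0)
    u0,v0=(302,172) if c=="scene" else (322,237)
    m=red&(abs(u-u0)<28)&(abs(v-v0)<28)
    P=np.array([unproj(c,(a,b),depth=d[b,a]) for b,a in zip(*np.nonzero(m))])
    top=P[P[:,2]>np.percentile(P[:,2],90)-.004]
    print(c,len(P),"zmax",np.percentile(P[:,2],[50,90,98]).round(4))
    (cx,cy),sz,ang=cv2.minAreaRect((top[:,:2]*1000).astype(np.float32));print("rect",cx,cy,sz,ang,"mean",top.mean(0),len(top))
    # planar tops: stand and block
    for nm,X,z0,r in(("stand",(.48,.004),.056,.05),("block",(.587,.197),.06,.06)):
        uc=pix(c,[*X,z0]).astype(int);mm=(abs(u-uc[0])<45)&(abs(v-uc[1])<45)&(d>0)
        Q=np.array([unproj(c,(a,b),depth=d[b,a]) for b,a in zip(*np.nonzero(mm))])
        Q=Q[(abs(Q[:,2]-z0)<.008)&(np.hypot(*(Q[:,:2]-X).T)<r)]
        R=cv2.minAreaRect((Q[:,:2]*1000).astype(np.float32));print(nm,len(Q),np.median(Q[:,2]),R)
E
```

```text
scene 178 zmax [0.1091 0.1109 0.112 ]
rect 474.56298828125 0.6760878562927246 (45.54805374145508, 13.880167007446289) 2.4425761699676514 mean [4.75126538e-01 2.96958848e-04 1.09602021e-01] 123Traceback (most recent call last):
  File "<stdin>", line 19, in <module>
  File "h.py", line 9, in unproj
    c=arm.get_calibration(cam); u=cv2.undistortPoints(np.array([[uv]],float),np.array(c["mtx"]),np.array(c["dist_coeffs"])).ravel()
ValueError: time passes only in moves, steps and waits
```

View pics/crop1.png

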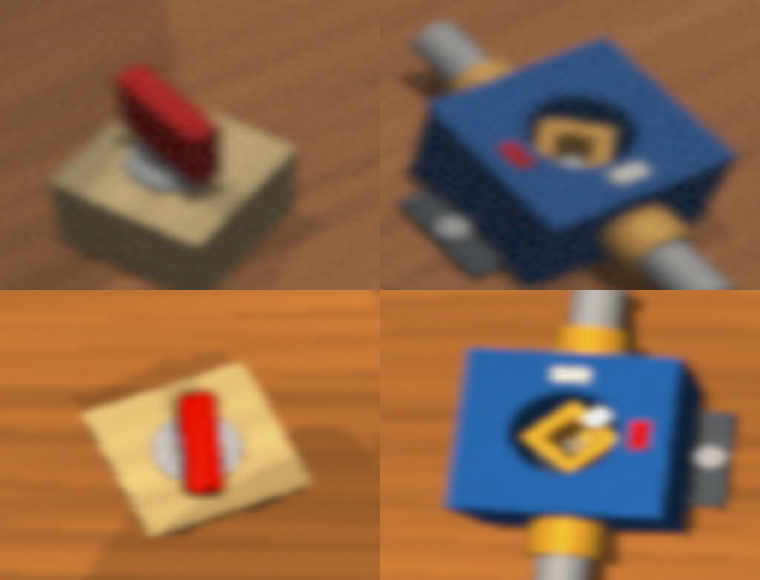

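The crop confirms the red key stands in the leftmost stand. The blue spindle's pointer is about midway between the white and red marks. I'll cache the calibration and finish measuring.

```bash
sed -i 's/arm.get_calibration(cam)/cal(cam)/' h.py; cat >> h.py <<'E'
import functools
@functools.lru_cache
def cal(cam): return arm.get_calibration(cam)
def cloud(c,d,m):
    C=cal(c);vv,uu=np.nonzero(m&(d>0))
    un=cv2.undistortPoints(np.stack([uu,vv],1)[:,None].astype(float),np.array(C["mtx"]),np.array(C["dist_coeffs"]))[:,0]
    ray=np.c_[un[:,0],-un[:,1],-np.ones(len(un))]*d[vv,uu][:,None]
    return np.array(C["origin"])+ray@RR(C).T,vv,uu
E
cat > m.py <<'E'
from h import *
def measure(c,im,d):
    h=cv2.cvtColor(im,cv2.COLOR_RGB2HSV)
    P,vv,uu=cloud(c,d,np.ones(d.shape,bool));H=h[vv,uu].astype(int)
    near=lambda X,r:np.hypot(P[:,0]-X[0],P[:,1]-X[1])<r
    red=((H[:,0]<8)|(H[:,0]>172))&(H[:,1]>150)&(H[:,2]>70)
    k=P[red&near((.475,.002),.05)&(P[:,2]>.104)]
    if len(k)>5: print(c,"handle top",np.median(k[:,2]),cv2.minAreaRect((k[:,:2]*1000).astype(np.float32)))
    s=P[near((.478,.003),.055)&(abs(P[:,2]-.056)<.004)]
    print("stand",np.median(s[:,2]),cv2.minAreaRect((s[:,:2]*1000).astype(np.float32)))
    blue=(H[:,0]>100)&(H[:,0]<125)&(H[:,1]>120)
    b=P[blue&near((.587,.197),.065)&(abs(P[:,2]-.06)<.005)]
    print("block",np.median(b[:,2]),cv2.minAreaRect((b[:,:2]*1000).astype(np.float32)))
    yel=(H[:,0]>10)&(H[:,0]<35)&(H[:,1]>120)
    q=P[yel&near((.587,.197),.03)&(abs(P[:,2]-.046)<.006)]
    if len(q)>5: print("spindle",len(q),np.median(q[:,2]),cv2.minAreaRect((q[:,:2]*1000).astype(np.float32)))
    wh=(H[:,1]<60)&(H[:,2]>170)
    for lo,hi in((.04,.052),(.054,.066)):
        q=P[wh&near((.587,.197),.036)&(P[:,2]>lo)&(P[:,2]<hi)]
        if len(q): print("white",lo,len(q),q.mean(0).round(4))
    q=P[red&near((.587,.197),.036)]
    if len(q): print("redmark",len(q),q.mean(0).round(4))
E
python3 - <<'E'
from m import *
for c in("scene","top"):
    z=np.load(c+"0.npz");measure(c,z["im"],z["d"])
E
```

```text
scene handle top 0.10950350095093991 ((474.45098876953125, 0.6498680114746094), (45.849796295166016, 14.524338722229004), 5.399438858032227)
stand 0.05588830362227204 ((474.4527282714844, 1.3014373779296875), (65.26780700683594, 65.46825408935547), 23.61002540588379)
block 0.05991427881728961 ((586.0172729492188, 194.6278839111328), (78.39212036132812, 80.42940521240234), 86.70401763916016)
spindle 62 0.04561828027237946 ((580.785400390625, 200.64410400390625), (25.82750701904297, 20.889461517333984), 39.2037467956543)
white 0.054 4 [0.6134 0.1935 0.062 ]
redmark 9 [0.5834 0.1677 0.0616]
top handle top 0.10895021972713992 ((473.5751953125, 2.399113655090332), (43.161216735839844, 12.79465389251709), 4.476890563964844)
stand 0.05504380510225215 ((474.69903564453125, 2.861217498779297), (63.92009735107422, 64.12409210205078), 23.26216697692871)
block 0.05928290361766553 ((584.8541259765625, 197.25408935546875), (78.00735473632812, 78.75923919677734), 86.43209838867188)
spindle 89 0.04524787464330282 ((585.5905151367188, 198.36570739746094), (25.819223403930664, 25.36281967163086), 44.462921142578125)
white 0.04 13 [0.5957 0.1868 0.0481]
white 0.054 24 [0.6136 0.1943 0.06  ]
redmark 11 [0.5842 0.169  0.0598]
```

Call:
drive_tool(targets=[[0.4, 0.95, 0, 0, 0, -0.4], [0.4, 0.95, 0, 0, 0, -0.4], [0.4, 0.95, 0, 0, 0, -0.4], [0.4, 0.95, 0, 0, 0, -0.4], [0.4, 0.95, 0, 0, 0, -0.4]], claw=0.6)

```text
t: 1.82
eef_pos: [0.2887, -0.4509, 0.2267]
ee_rot: [-3.141, 0.0, -3.039]
force: [0.8, 0.2, 0.0]
width: 0.053
```

Call:
drive_tool(targets=[[0.4, 0.95, 0, 0, 0, -0.25], [0.4, 0.95, 0, 0, 0, 0], [0.4, 0.95, 0, 0, 0, 0], [0.4, 0.95, 0, 0, 0, 0], [0.4, 0.95, 0, 0, 0, 0]])

```text
t: 2.45
eef_pos: [0.3687, -0.2608, 0.2269]
ee_rot: [-3.141, 0.001, -3.063]
force: [-0.1, -0.3, 0.9]
width: 0.0531
```

Call:
drive_tool(targets=[[0.4, 0.95, -0.2, 0, 0, 0], [0.4, 0.95, -0.2, 0, 0, 0], [0.4, 0.95, -0.2, 0, 0, 0], [0.4, 0.95, -0.2, 0, 0, 0], [0.4, 0.95, -0.2, 0, 0, 0]])

```text
t: 3.08
eef_pos: [0.4488, -0.0707, 0.1867]
ee_rot: [3.142, 0.001, -3.063]
force: [0.1, 0.2, -0.5]
width: 0.0522
```

Call:
drive_tool(targets=[[0.32, 0.9, -0.2, 0, 0, 0], [0.32, 0.9, -0.2, 0, 0, 0], [0, 0, -0.6, 0, 0, 0], [0, 0, 0, 0, 0, 0]])

```text
t: 3.58
eef_pos: [0.4728, -0.0, 0.1453]
ee_rot: [-3.141, -0.003, -3.063]
force: [-0.4, -0.6, -0.3]
width: 0.0527
```

```bash
python3 - <<'E'
from h import *
a,d=arm.grab_frame("scene");b,d2=arm.grab_frame("top")
print(arm.get_state()["eef_pos"],arm.get_state()["q"])
save("g1",np.hstack([cv2.resize(a[110:240,220:380],(400,325)),cv2.resize(b[170:300,240:400],(400,325))]))
E
```

```text
[ 4.74078374e-01 -2.29269403e-04  1.47127413e-01] [ 4.16329766e-01  9.71503392e-02 -5.31071086e-01  4.25229257e-04
 -9.42571879e-01 -1.90911331e+00]
```

View pics/g1.png

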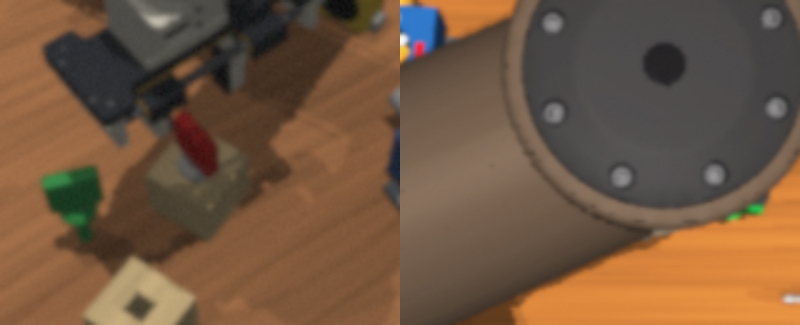

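The open jaws straddle the red handle and the green key is clear of the fingers, so I'm going down and gripping.

Call:
drive_tool(targets=[[0, 0.04, -0.6, 0, 0, 0], [0, 0, -0.6, 0, 0, 0], [0, 0, -0.45, 0, 0, 0], [0, 0, -0.22, 0, 0, 0], [0, 0, 0, 0, 0, 0]])

```text
t: 4.3
eef_pos: [0.4741, 0.0013, 0.0721]
ee_rot: [-3.142, 0.0, -3.064]
force: [0.5, -0.3, -0.1]
width: 0.0526
```

Call:
drive_tool(targets=[[0, 0, 0, 0, 0, 0], [0, 0, 0, 0, 0, 0], [0, 0, 0, 0, 0, 0], [0, 0, 0, 0, 0, 0], [0, 0, 0, 0, 0, 0]], claw=0, newtons=40)

```text
t: 4.92
eef_pos: [0.474, 0.0016, 0.0719]
ee_rot: [-3.142, 0.0, -3.063]
force: [-0.5, -0.4, 1.5]
width: 0.0137
```

Call:
drive_tool(targets=[[0, 0, 0.5, 0, 0, 0], [0, 0, 0.7, 0, 0, 0], [0, 0, 0.7, 0, 0, 0], [0, 0, 0.5, 0, 0, 0], [0, 0, 0, 0, 0, 0]])

```text
t: 5.55
eef_pos: [0.4747, 0.0019, 0.1689]
ee_rot: [3.141, 0.003, -3.063]
force: [0.4, -0.5, -1.7]
width: 0.0136
```

Call:
drive_tool(targets=[[0.4, 0.7, 0, 0, 0, 0.95], [0.4, 0.7, 0, 0, 0, 0.95], [0.4, 0.7, 0, 0, 0, 0.95], [0.4, 0.7, 0, 0, 0, 0.95], [0.4, 0.7, 0, 0, 0, 0.95]])

```text
t: 6.18
eef_pos: [0.5537, 0.1423, 0.1661]
ee_rot: [3.141, -0.002, -2.563]
force: [-0.2, -0.0, -1.2]
width: 0.0135
```

Call:
drive_tool(targets=[[0.4, 0.7, 0, 0, 0, 0.95], [0.39, 0.66, 0, 0, 0, 0.97], [0, 0, -0.2, 0, 0, 0], [0, 0, 0, 0, 0, 0]])

```text
t: 6.68
eef_pos: [0.5841, 0.1952, 0.1575]
ee_rot: [3.14, -0.004, -2.366]
force: [-0.2, -0.4, -1.6]
width: 0.0143
```

```bash
python3 - <<'E'
from h import *
a,d=arm.grab_frame("scene");b,d2=arm.grab_frame("top")
s=arm.get_state();print(s["eef_pos"],s["ee_rot"],s["q"],s["force"],s["moment"])
np.savez("v1.npz",a=a,d=d)
for t in("key_handle","key_tip","blue_socket"):
    for r in arm.landmark_of(t,"scene"): print(t,r["score"],w("scene",r["point"]).round(4))
save("v1",cv2.resize(a[100:220,330:490],(800,600),interpolation=cv2.INTER_CUBIC))
E
```

```text
[0.58481841 0.19514234 0.15908628] [ 3.14125789e+00 -1.48895598e-03 -2.36605963e+00] [ 6.38333118e-01  3.14597000e-01 -2.13797619e-01 -1.48053189e-04
 -1.04392246e+00 -1.43352212e+00] [-0.33912128 -0.54623987 -1.47345642] [-0.02064497  0.03029322  0.00428266]
key_handle 0.79 [ 0.4539 -0.1029  0.0829]
key_tip 0.79 [ 0.4468 -0.1009 -0.0028]
key_tip 0.36 [0.5797 0.1939 0.093 ]
blue_socket 0.71 [0.5899 0.1966 0.003 ]
blue_socket 0.67 [0.5868 0.1975 0.0478]
```

View pics/v1.png

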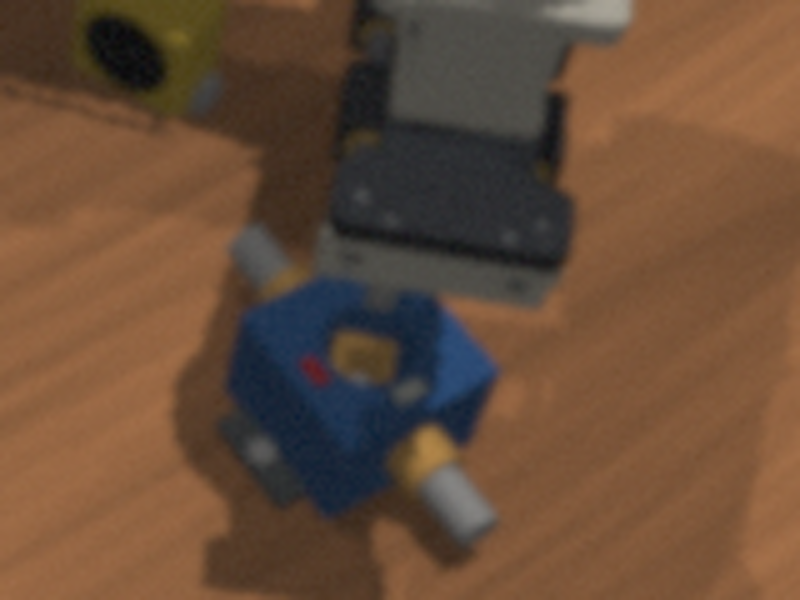

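```bash
python3 - <<'E'
from h import *
z=np.load("v1.npz");a=z["a"]
for X in([.5848,.1951,.093],[.5848,.1951,.097],[.5855,.196,.046],[.5855,.196,.06]): print(X,((pix("scene",X)-[330,100])*5).round(1))
P,v,u=cloud("scene",z["d"],np.ones((400,640),bool))
k=(abs(u-405)<4)&(v>154)&(v<163)&(P[:,2]>.08);print(np.c_[u,v,P*1000][k].round(1)[:40])
save("v1b",cv2.resize(a[145:185,380:435],(770,560),interpolation=cv2.INTER_CUBIC))
E
```

```text
[0.5848, 0.1951, 0.093] [378.8 298.7]
[0.5848, 0.1951, 0.097] [380.5 293.2]
[0.5855, 0.196, 0.046] [361.8 360.3]
[0.5855, 0.196, 0.06] [367.5 342.6]
[[402.  155.  630.5 117.4 226. ]
 [403.  155.  632.8 117.1 228.9]
 [404.  155.  633.2 119.3 227.6]
 [405.  155.  634.  120.9 227.4]
 [406.  155.  635.1 122.1 227.7]
 [407.  155.  636.7 122.7 229. ]
 [408.  155.  637.8 123.8 229.6]
 [402.  156.  631.7 116.7 225. ]
 [403.  156.  633.4 117.1 226.7]
 [404.  156.  633.3 119.9 224.3]
 [405.  156.  634.8 120.6 225.6]
 [406.  156.  636.2 121.4 226.6]
 [407.  156.  637.1 123.  226.3]
 [408.  156.  638.2 124.1 226.8]
 [404.  157.  584.2 187.3 108.5]
 [405.  157.  585.7 188.5 109.3]
 [406.  157.  587.  190.  109.6]
 [407.  157.  588.2 191.6 109.8]
 [408.  157.  638.5 124.6 223.8]
 [403.  158.  580.3 190.4  97.7]
 [404.  158.  585.7 186.3 107.5]
 [405.  158.  585.9 189.3 105.3]
 [406.  158.  588.3 189.2 108.3]
 [407.  158.  588.7 192.  106.5]
 [408.  158.  589.5 194.1 105.8]
 [403.  159.  583.  187.7  99.6]
 [404.  159.  584.5 189.  100.2]
 [405.  159.  587.7 187.8 105.2]
 [406.  159.  588.1 190.6 103.4]
 [407.  159.  589.  192.6 102.8]
 [408.  159.  590.5 193.7 103.7]
 [403.  160.  585.1 185.9 100. ]
 [404.  160.  584.7 189.7  96.4]
 [405.  160.  587.8 188.7 100.9]
 [406.  160.  588.5 191.1  99.8]
 [407.  160.  590.9 191.  102.9]
 [408.  160.  591.1 194.  100.6]
 [404.  161.  586.1 188.9  95. ]
 [405.  161.  586.6 191.4  93.7]
 [406.  161.  589.  191.4  96.5]]
```

View pics/v1b.png

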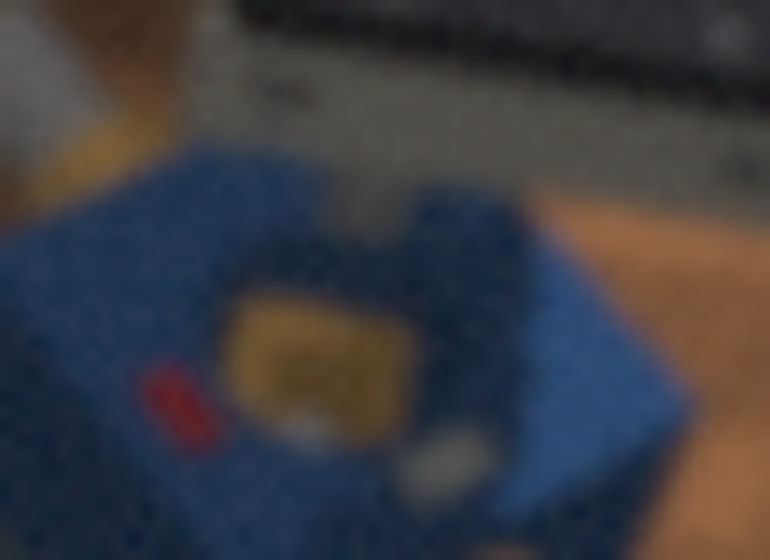

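Call:
drive_tool(targets=[[0.02, 0.02, -0.3, 0, 0, 0], [0, 0, -0.4, 0, 0, 0], [0, 0, -0.35, 0, 0, 0], [0, 0, 0, 0, 0, 0]])

```text
t: 7.42
eef_pos: [0.5853, 0.1961, 0.1157]
ee_rot: [3.141, -0.003, -2.365]
force: [0.5, -1.0, -0.2]
width: 0.0138
```

Call:
drive_tool(targets=[[0, 0, -0.1, 0, 0, 0], [0, 0, -0.1, 0, 0, 0], [0, 0, -0.05, 0, 0, 0], [0, 0, 0, 0, 0, 0]])

```text
t: 7.92
eef_pos: [0.5863, 0.1968, 0.1078]
ee_rot: [3.142, -0.0, -2.365]
force: [-0.1, -0.2, -0.7]
width: 0.0137
```

Call:
drive_tool(targets=[[0, 0, -0.1, 0, 0, 0], [0, 0, -0.1, 0, 0, 0], [0, 0, -0.1, 0, 0, 0], [0, 0, 0, 0, 0, 0]])

```text
t: 8.43
eef_pos: [0.5861, 0.1967, 0.0952]
ee_rot: [3.141, -0.001, -2.365]
force: [-0.3, -1.5, -0.3]
width: 0.0141
```

Call:
drive_tool(targets=[[0, 0, -0.05, 0, 0, 0], [0, 0, -0.05, 0, 0, 0], [0, 0, -0.05, 0, 0, 0], [0, 0, 0, 0, 0, 0], [0, 0, 0, 0, 0, 0]])

```text
t: 9.05
eef_pos: [0.5864, 0.1969, 0.0899]
ee_rot: [-3.142, 0.0, -2.365]
force: [-0.9, 0.3, 0.7]
width: 0.0135
```

Call:
drive_tool(targets=[[0, 0, -0.03, 0, 0, 0], [0, 0, -0.03, 0, 0, 0], [0, 0, 0, 0, 0, 0], [0, 0, 0, 0, 0, 0]])

```text
t: 9.55
eef_pos: [0.5866, 0.1969, 0.0896]
ee_rot: [-3.141, 0.001, -2.364]
force: [-7.3, -0.9, 16.6]
width: 0.014
```

Contact with the floor at 16 N means it is home. I'll ease off slightly and turn clockwise.

Call:
drive_tool(targets=[[0, 0, 0.03, 0, 0, -0.6], [0, 0, 0, 0, 0, -0.7], [0, 0, 0, 0, 0, -0.7], [0, 0, 0, 0, 0, -0.7], [0, 0, 0, 0, 0, 0]])

```text
t: 10.18
eef_pos: [0.5859, 0.1966, 0.0897]
ee_rot: [-3.141, -0.0, -2.648]
force: [-5.7, -0.7, 11.5]
width: 0.0138
```

```bash
python3 -c "
from h import *
s=arm.get_state();print(s['force'],s['moment'],s['eef_pos'],s['ee_rot'],s['q'])"
```

```text
[-5.69667171 -0.7054053  11.4574038 ] [-0.18558819  2.43895076  0.06027166] [0.58589912 0.19659268 0.08974237] [-3.14141989e+00 -3.46655761e-04 -2.64825248e+00] [ 6.39379341e-01  3.83427999e-01 -2.89511970e-01  1.54025439e-04
 -8.98224470e-01 -1.71693145e+00]
```

Call:
drive_tool(targets=[[-0.015, 0, 0, 0, 0, -0.7], [0, 0, 0, 0, 0, -0.7], [0, 0, 0, 0, 0, -0.7], [0, 0, 0, 0, 0, -0.7], [0, 0, 0, 0, 0, 0]])

```text
t: 10.8
eef_pos: [0.5858, 0.1963, 0.0897]
ee_rot: [-3.141, 0.0, -2.941]
force: [-3.1, -1.4, 9.2]
width: 0.0138
```

Call:
drive_tool(targets=[[0, 0, 0, 0, 0, -0.7], [0, 0, 0, 0, 0, -0.7], [0, 0, 0, 0, 0, -0.7], [0, 0, 0, 0, 0, -0.7], [0, 0, 0, 0, 0, 0]])

```text
t: 11.42
eef_pos: [0.5858, 0.196, 0.0898]
ee_rot: [-3.141, 0.0, 3.049]
force: [-4.3, -2.9, 9.3]
width: 0.0138
```

```bash
python3 -c "
from h import *
s=arm.get_state();print(s['force'],s['moment'],s['eef_pos'],s['ee_rot'],s['q'])"
```

```text
[-4.29968485 -2.93804761  9.26340975] [-1.4165223   1.29997297  0.04690597] [0.58578897 0.19604371 0.08976542] [-3.14061109e+00  4.33550267e-04  3.04850859e+00] [ 6.39319706e-01  3.82837007e-01 -2.90882395e-01  1.30450917e-03
 -8.97411293e-01 -2.30401402e+00]
```

Call:
drive_tool(targets=[[0, 0, 0, 0, 0, -0.5], [0, 0, 0, 0, 0, -0.4], [0, 0, 0, 0, 0, -0.3], [0, 0, 0, 0, 0, 0]])

```text
t: 11.92
eef_pos: [0.5858, 0.1959, 0.0898]
ee_rot: [-3.14, 0.001, 2.923]
force: [-3.1, -3.0, 10.0]
width: 0.0139
```

```bash
python3 -c "
from h import *
s=arm.get_state();print(s['force'],s['moment'],s['eef_pos'],s['ee_rot'],s['q'])"
```

```text
[-3.08363528 -3.00381027  9.95620409] [-1.57277762  1.27717118  0.09982326] [0.5857949  0.19592145 0.08975829] [-3.14048831e+00  5.45618998e-04  2.92349405e+00] [ 6.39220879e-01  3.82851851e-01 -2.90939286e-01  1.45222972e-03
 -8.97483601e-01 -2.42902196e+00]
```

Call:
drive_tool(targets=[[0, 0, 0, 0, 0, -0.3], [0, 0, 0, 0, 0, -0.3], [0, 0, 0, 0, 0, 0]])

```text
t: 12.3
eef_pos: [0.5857, 0.1959, 0.0897]
ee_rot: [-3.14, 0.0, 2.861]
force: [-3.2, -4.1, 9.7]
width: 0.0139
```

```bash
python3 -c "
from h import *
s=arm.get_state();print(s['force'],s['moment'],s['eef_pos'],s['ee_rot'],s['q'])"
```

```text
[-3.24650904 -4.10529415  9.65485163] [-1.7065031   1.25628443  0.13062014] [0.58572515 0.19585001 0.08973616] [-3.14035311e+00  4.99494892e-04  2.86063708e+00] [ 6.39202424e-01  3.82852480e-01 -2.91006256e-01  1.46861290e-03
 -8.97621875e-01 -2.49187066e+00]
```

Call:
drive_tool(targets=[[0, 0, 0, 0, 0, -0.4], [0, 0, 0, 0, 0, -0.3], [0, 0, 0, 0, 0, 0]])

```text
t: 12.68
eef_pos: [0.5857, 0.1958, 0.0897]
ee_rot: [-3.14, 0.001, 2.788]
force: [-4.2, -4.2, 9.6]
width: 0.0136
```

```bash
python3 -c "
from h import *
s=arm.get_state();print(s['force'],s['moment'],s['eef_pos'],s['ee_rot'],s['q'])
a,d=arm.grab_frame('scene');np.savez('v2.npz',a=a,d=d)
save('v2',cv2.resize(a[140:190,370:440],(770,550),interpolation=cv2.INTER_CUBIC))"
```

```text
[-4.17201185 -4.19800457  9.61939294] [-1.80806368  1.37914415  0.28684324] [0.58565009 0.19576025 0.08974691] [-3.14011842e+00  5.52235950e-04  2.78772894e+00] [ 6.39232846e-01  3.82806705e-01 -2.91114180e-01  1.62116727e-03
 -8.97809501e-01 -2.56490440e+00]
```

View pics/v2.png

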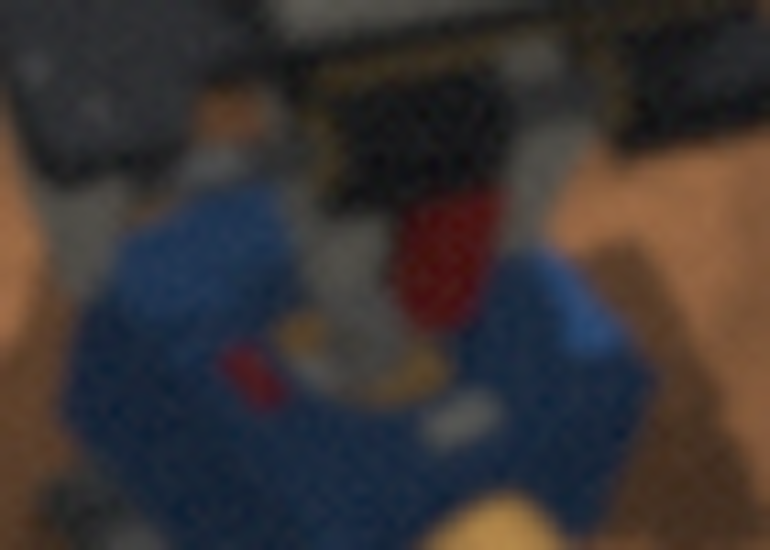

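The picture shows the white pointer at about (305,370), next to the red mark at (255,375), and the moment has doubled. One more small nudge should confirm it is at the stop.

Call:
drive_tool(targets=[[0, 0, 0, 0, 0, -0.3], [0, 0, 0, 0, 0, -0.3], [0, 0, 0, 0, 0, 0]])

```text
t: 13.1
eef_pos: [0.5857, 0.1958, 0.0897]
ee_rot: [-3.14, 0.001, 2.725]
force: [-3.1, -4.1, 10.1]
width: 0.0137
```

```bash
python3 -c "
from h import *
s=arm.get_state();print(s['force'],s['moment'],s['ee_rot'],s['q'][5])"
```

```text
[-3.10398418 -4.12046593 10.10860293] [-1.92067674  1.37637408  0.50873358] [-3.14006453e+00  7.13226930e-04  2.72532736e+00] -2.627423225438525
```

Call:
drive_tool(targets=[[0, 0, 0, 0, 0, 0.8], [0, 0, 0, 0, 0, 0.8], [0, 0, 0, 0, 0, 0.7], [0, 0, 0.02, 0, 0, 0.6], [0, 0, 0, 0, 0, 0]])

```text
t: 13.72
eef_pos: [0.5861, 0.1966, 0.0898]
ee_rot: [-3.142, 0.001, 3.028]
force: [-0.3, -2.6, 4.7]
width: 0.0136
```

```bash
python3 -c "
from h import *
s=arm.get_state();print(s['force'],s['moment'],s['ee_rot'],s['eef_pos'])"
```

```text
[-0.2642542  -2.56883787  4.65264366] [-0.78207858  0.06420009  0.0726493 ] [-3.14154342e+00  7.00591189e-04  3.02784444e+00] [0.5860703  0.19658683 0.0898383 ]
```

Now pull straight up: the tip needs to clear 0.06, so I'll raise about 75 mm.

Call:
drive_tool(targets=[[0, 0, 0.1, 0, 0, 0], [0, 0, 0.15, 0, 0, 0], [0, 0, 0.2, 0, 0, 0], [0, 0, 0.2, 0, 0, 0], [0, 0, 0, 0, 0, 0]])

```text
t: 14.35
eef_pos: [0.5863, 0.1972, 0.1165]
ee_rot: [3.14, 0.002, 3.028]
force: [0.3, -0.5, -1.2]
width: 0.014
```

Call:
drive_tool(targets=[[0, 0, 0.4, 0, 0, 0], [0, 0, 0.5, 0, 0, 0], [0, 0, 0.4, 0, 0, 0], [0, 0, 0, 0, 0, 0]])

```text
t: 14.85
eef_pos: [0.5865, 0.1973, 0.1692]
ee_rot: [3.14, 0.002, 3.028]
force: [-0.5, 0.2, -0.8]
width: 0.0139
```

Call:
drive_tool(targets=[[-0.4, -0.7, 0, 0, 0, 0.7], [-0.4, -0.7, 0, 0, 0, 0.7], [-0.4, -0.7, 0, 0, 0, 0.7], [-0.4, -0.7, 0, 0, 0, 0.7], [-0.4, -0.7, 0, 0, 0, 0.7]])

```text
t: 15.48
eef_pos: [0.5047, 0.0558, 0.1667]
ee_rot: [-3.142, -0.001, -2.886]
force: [0.2, -0.1, -0.8]
width: 0.0136
```

Call:
drive_tool(targets=[[-0.4, -0.7, 0, 0, 0, 0.7], [-0.4, -0.68, 0, 0, 0, 0.8], [0, 0, -0.2, 0, 0, 0], [0, 0, 0, 0, 0, 0], [0, 0, 0, 0, 0, 0]])

```text
t: 16.1
eef_pos: [0.4741, 0.002, 0.1592]
ee_rot: [-3.142, -0.0, -2.731]
force: [-0.9, 0.3, -1.2]
width: 0.014
```

```bash
python3 - <<'E'
from h import *
a,d=arm.grab_frame("scene");b,d2=arm.grab_frame("top")
from m import measure
s=arm.get_state();print(s['ee_rot'],s['eef_pos'])
tip=[s['eef_pos'][0],s['eef_pos'][1],s['eef_pos'][2]-.066]
print(((pix("scene",tip)-[260,140])*10).round(),((pix("scene",[.4746,.0021,.056])-[260,140])*10).round())
l=cv2.resize(a[140:200,260:340],(800,600),interpolation=cv2.INTER_CUBIC)
save("s1",l);np.savez("s1.npz",a=a,b=b,d=d,d2=d2)
measure("top",b,d2)
E
```

```text
[-3.14156718e+00 -1.16040204e-04 -2.73103827e+00] [0.47410707 0.00210433 0.15930248]
[387. 260.] [394. 359.]
stand nan ((0.0, 0.0), (0.0, 0.0), 0.0)
block 0.059221647232050145 ((592.95166015625, 196.57852172851562), (78.35953521728516, 62.31187438964844), 88.26142883300781)
spindle 59 0.045405328343138374 ((591.3858032226562, 199.87716674804688), (17.700523376464844, 30.508325576782227), 26.422740936279297)
white 0.054 22 [0.6144 0.1952 0.0601]
  return _methods._mean(a, axis=axis, dtype=dtype,
  ret = ret.dtype.type(ret / rcount)
```

View pics/s1.png

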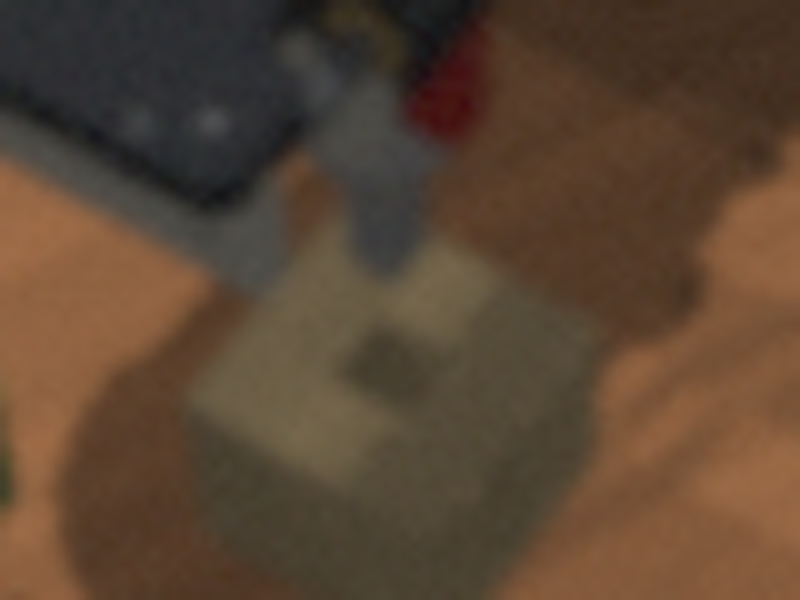

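The tip is at (388,268), above the hole at (388,363), which agrees with the prediction. Before standing the key I'll check the pointer in the saved scene frame.

```bash
python3 - <<'E'
from h import *
z=np.load("s1.npz")
save("p1",np.hstack([cv2.resize(z["a"][150:195,375:430],(400,330),interpolation=cv2.INTER_CUBIC),cv2.resize(z["b"][165:215,205:265],(400,330),interpolation=cv2.INTER_CUBIC)]))
E
```

```text
(no output)
```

View pics/p1.png

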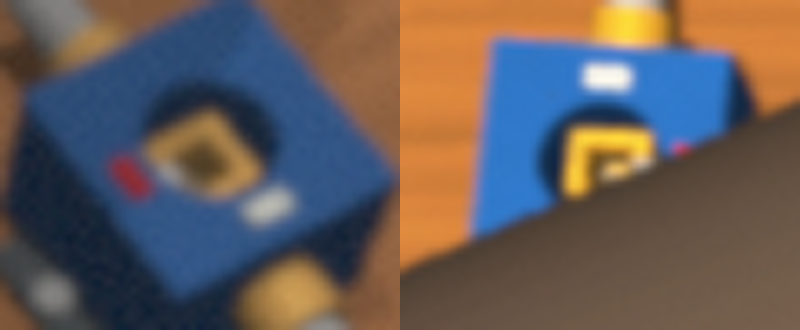

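The pointer (left view, 168,172) points at the red mark (130,178), and the spindle faces are now square to the block, so the valve is shut. Next I'll stand the key back.

Call:
drive_tool(targets=[[0.01, 0, -0.4, 0, 0, 0], [0, 0, -0.4, 0, 0, 0], [0, 0, -0.2, 0, 0, 0], [0, 0, -0.2, 0, 0, 0], [0, 0, 0, 0, 0, 0]])

```text
t: 16.82
eef_pos: [0.4739, 0.0016, 0.111]
ee_rot: [3.142, -0.001, -2.731]
force: [-0.2, 0.2, -1.5]
width: 0.014
```

Call:
drive_tool(targets=[[0, 0, -0.25, 0, 0, 0], [0, 0, -0.25, 0, 0, 0], [0, 0, -0.25, 0, 0, 0], [0, 0, -0.1, 0, 0, 0], [0, 0, 0, 0, 0, 0]])

```text
t: 17.45
eef_pos: [0.474, 0.0015, 0.077]
ee_rot: [-3.142, -0.001, -2.731]
force: [-0.1, -0.3, -1.6]
width: 0.014
```

Call:
drive_tool(targets=[[0, 0, -0.05, 0, 0, 0], [0, 0, -0.05, 0, 0, 0], [0, 0, -0.03, 0, 0, 0], [0, 0, -0.02, 0, 0, 0], [0, 0, 0, 0, 0, 0]])

```text
t: 18.08
eef_pos: [0.4742, 0.0016, 0.0719]
ee_rot: [-3.141, 0.0, -2.731]
force: [-2.0, 0.8, 5.6]
width: 0.0141
```

The flange is seated at 5.6 N, the same TCP height as at pick-up. Releasing and retreating.

Call:
drive_tool(targets=[[0, 0, 0, 0, 0, 0], [0, 0, 0, 0, 0, 0], [0, 0, 0, 0, 0, 0], [0, 0, 0, 0, 0, 0]], claw=0.5)

```text
t: 18.58
eef_pos: [0.4741, 0.0015, 0.0713]
ee_rot: [-3.142, -0.0, -2.731]
force: [0.1, -0.3, -0.1]
width: 0.0424
```

Call:
drive_tool(targets=[[0, 0, 0.3, 0, 0, 0], [0, 0, 0.7, 0, 0, 0], [0, 0, 0.8, 0, 0, 0], [0, 0, 0.8, 0, 0, 0], [0, 0, 0.6, 0, 0, 0]])

```text
t: 19.2
eef_pos: [0.4745, 0.0016, 0.2018]
ee_rot: [-3.141, 0.002, -2.731]
force: [0.2, -0.5, 0.2]
width: 0.044
```

Call:
drive_tool(targets=[[-0.3, -0.9, 0.2, 0, 0, 0], [-0.3, -0.9, 0.2, 0, 0, 0], [-0.3, -0.9, 0, 0, 0, 0], [-0.3, -0.9, 0, 0, 0, 0], [-0.3, -0.9, 0, 0, 0, 0]])

```text
t: 19.82
eef_pos: [0.4136, -0.1795, 0.2164]
ee_rot: [-3.141, 0.001, -2.731]
force: [0.1, -0.1, 0.3]
width: 0.0435
```

Call:
drive_tool(targets=[[-0.3, -0.9, 0, 0, 0, 0], [-0.3, -0.9, 0, 0, 0, 0], [-0.3, -0.9, 0, 0, 0, 0], [-0.3, -0.9, 0, 0, 0, 0], [0, 0, 0, 0, 0, 0]])

```text
t: 20.45
eef_pos: [0.3652, -0.3241, 0.2159]
ee_rot: [-3.141, -0.0, -2.734]
force: [-0.5, 0.8, -0.5]
width: 0.0438
```

```bash
python3 - <<'E'
from m import *
A={c:arm.grab_frame(c) for c in("scene","top")}
for c in A: measure(c,*A[c])
a,b=A["scene"][0],A["top"][0]
for t in("tape_middle","driver_middle","can_middle"):
    for r in arm.landmark_of(t,"top")[:1]: print(t,w("top",r["point"]).round(4))
f=lambda x:cv2.resize(x,(400,300),interpolation=cv2.INTER_CUBIC)
save("end",np.vstack([np.hstack([f(a[140:200,262:342]),f(a[142:202,362:442])]),np.hstack([f(b[207:267,282:362]),f(b[160:220,196:276])])]))
E
```

```text
scene handle top 0.10923709513669133 ((475.43084716796875, 1.054825782775879), (45.346710205078125, 14.624735832214355), 22.794921875)
stand 0.05590441007277025 ((474.72186279296875, 0.6556663513183594), (65.27717590332031, 64.75944519042969), 23.20210075378418)
block 0.059879811473999456 ((586.2843627929688, 194.3607635498047), (78.9505386352539, 81.26812744140625), 85.00939178466797)
spindle 57 0.045309212661134635 ((583.6853637695312, 197.85865783691406), (25.116043090820312, 21.22589874267578), 79.4703598022461)
white 0.054 6 [0.6129 0.1949 0.0611]
redmark 7 [0.5827 0.1678 0.0608]
top handle top 0.10881255339762613 ((474.1841735839844, 3.216419219970703), (44.5120735168457, 12.782797813415527), 23.81029510498047)
stand 0.055080819438230566 ((474.58331298828125, 2.9544754028320312), (63.785831451416016, 63.84005355834961), 23.272016525268555)
block 0.05932645188244634 ((585.1510620117188, 196.97731018066406), (77.94490814208984, 78.8570556640625), 86.58379364013672)
spindle 91 0.045012324933910164 ((585.359375, 197.85093688964844), (26.198822021484375, 25.731863021850586), 88.89632415771484)
white 0.04 11 [0.5854 0.184  0.0473]
white 0.054 24 [0.6129 0.1942 0.0602]
redmark 10 [0.5835 0.1688 0.0602]
tape_middle [0.3702 0.2404 0.0301]
driver_middle [ 0.3653 -0.2597  0.0129]
can_middle [ 0.7886 -0.0666  0.0578]
```

View pics/end.png

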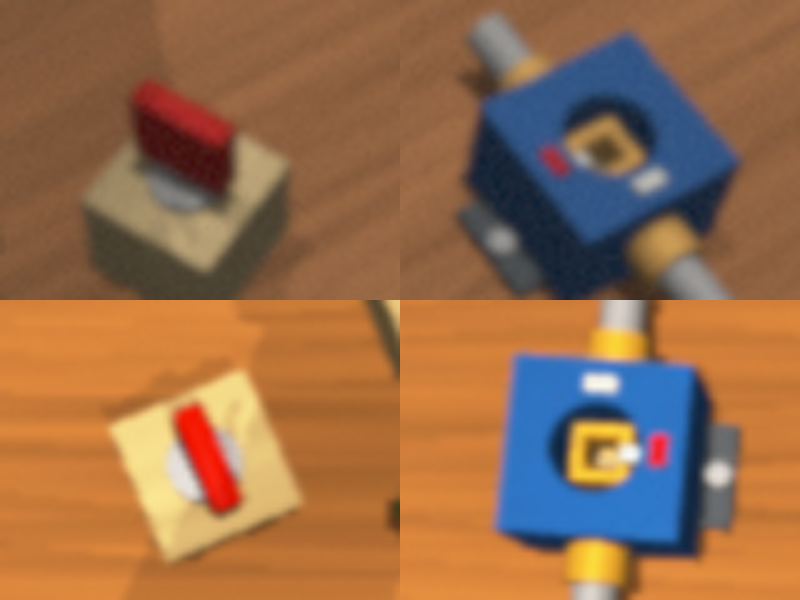

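The key is seated as it was at the start: the flange is on the stand and the handle top is at 0.109. The coarse pixels put the spindle angle about 2–3° off the block's, so I'll take one finer sub-pixel check before handing in.

```bash
python3 - <<'E'
from h import *
def rect(c,im,z,X,half,step=.0004):
    n=int(2*half/step);g=(np.arange(n)-n/2)*step
    xx,yy=np.meshgrid(X[0]+g,X[1]+g,indexing="ij");C=cal(c);R=RR(C)
    p=(np.stack([xx,yy,np.full_like(xx,z)],-1).reshape(-1,3)-C["origin"])@R
    uv=cv2.projectPoints(p*[1,-1,-1],np.zeros(3),np.zeros(3),np.array(C["mtx"]),np.array(C["dist_coeffs"]))[0].reshape(n,n,2).astype(np.float32)
    return cv2.remap(im,uv,None,cv2.INTER_CUBIC),xx,yy
def ana(c,im):
    X=(.5855,.197)
    o,xx,yy=rect(c,im,.046,X,.026);f=o.astype(float)
    h=cv2.cvtColor(o,cv2.COLOR_RGB2HSV)
    wt=np.clip(f[...,2]-f[...,0]*0-(150 if c=="top" else 95),0,None)*(h[...,1]<90)*(np.hypot(xx-X[0],yy-X[1])<.019)
    pw=np.array([(wt*xx).sum(),(wt*yy).sum()])/wt.sum() if wt.sum() else None
    m=((h[...,0]>8)&(h[...,0]<35)&(h[...,1]>90)&(f[...,0]>f[...,2]+30)|(wt>0))&(np.hypot(xx-X[0],yy-X[1])<.0195)
    pts=np.c_[xx[m],yy[m]]*1e3;rs=cv2.minAreaRect(pts.astype(np.float32))
    o,xx,yy=rect(c,im,.06,X,.06);h=cv2.cvtColor(o,cv2.COLOR_RGB2HSV)
    s=o[...,0].astype(int)
    red=((h[...,0]<8)|(h[...,0]>170))&(h[...,1]>140)&(np.hypot(xx-X[0],yy-X[1])<.036)
    wh=(h[...,1]<60)&(h[...,2]>(170 if c=="top" else 110))&(np.hypot(xx-X[0]-.028,yy-X[1])<.012)
    print(c,"pointer",pw,"spindle",np.round(rs[0],1),np.round(rs[1],1),round(rs[2],1),"red",xx[red].mean(),yy[red].mean(),"white",xx[wh].mean(),yy[wh].mean())
for c in("top","scene"):
    ana(c,np.load(c+"0.npz")["im"])
    ana(c,np.mean([arm.grab_frame(c)[0] for _ in range(8)],0).round().astype(np.uint8))
E
```

```text
top pointer [0.59633128 0.18761292] spindle [587.2 196.1] [30.1 34.4] 42.1 red 0.5844295238095238 0.1691504761904762 white 0.6146218453188603 0.1956925373134328
top pointer [0.5851264 0.1838042] spindle [585.7 195.4] [34.6 31. ] 86.3 red 0.5844375 0.16912403846153848 white 0.6147691489361703 0.1956617021276596
scene pointer [0.59436983 0.19187926] spindle [585.1 197.4] [37.  29.5] 41.1 red 0.5828377049180328 0.16820000000000002 white 0.6118484515484515 0.1946911088911089
scene pointer [0.58978519 0.19003739] spindle [586.9 194.8] [33.4 34.8] 87.7 red 0.5828325779036828 0.16825779036827196 white 0.6113818767249309 0.19486605335786572
```

The finer fit puts the spindle face at 86.3°, against 86.3° for the block's axes. The pointer's direction is about −95° and the red mark's about −94°, so the spindle is at the stop. Handing in.

```bash
python3 -c "
from h import *
print(arm.get_state()['t'],arm.job_done())"
```

```text
the job is handed in; nothing more can be done
21.5 None
```

The blue valve is shut and the red key is back in its stand. I handed the job in at 21.5 s of the 61 s allowed.

- **Key in the valve:** I took the red key from the leftmost stand and pushed it to the socket floor, with 16 N of contact at the expected depth. I did not check the yellow band by eye.
- **Shut-off:** I turned the key clockwise until the turning moment rose to about 0.5 N m, well above the 0.1 N m the spindle needs. I then backed off through the free play and drew the key out.
- **Pointer:** A finer fit from the top camera put the spindle faces square with the block and the pointer within about 1° of the red mark. My coarser first reading had it 2–3° short, and the scene camera's pointer reading was too noisy to use.
- **Key in the stand:** The handle top is at 0.109 m, the same as at the start, and the flange is on the stand.
- **Other things:** The paint can, screwdriver and tape measure are within about 3 mm of where they were first measured, which is detector noise. I never went near the yellow valve or the green key, but did not re-measure either at the end.

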